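Snap a pressure logger onto a leaning gas port and hold it down

TASK

Pull the pressure logger up out of its charging dock, against the dock's two sprung detents, and press its open round mouth squarely onto the leaning brass nipple of the gas manifold until it snaps past the detents there. Then keep pushing along the nipple so that the sprung collar round it is all, or very nearly all, the way down, and finish like that: the program ends while the gripper still has hold of the logger and holds it down against the spring. Leave the other things on the bench where they are.

Things in the scene. Friction and masses are not known exactly. Their poses are not given: they have to be found in the camera images.
- logger: The pressure logger, loose, upright in the dock, 78 mm long, 0.15 kg. Origin: centre of its open mouth (lower end); z runs along it to its top. A round steel skirt, 30 mm diameter, 34 mm long, has a coaxial bore 17 mm in diameter, 34 mm deep, open below. A rounded snap rib 36 mm in diameter circles it, crest 8 mm above the mouth. Any turn about its own axis fits the nipple.
- logger_grip (a point): Middle of the logger's square plastic grip, on its axis, 56 mm from the mouth; axes as the logger's. The grip is 26 x 26 mm, faces square to x and y, and runs from 34 to 78 mm above the mouth, with a small dark screen on the top end. It may be gripped across either pair of faces.
- dock_seat (a point): Seat of the charging dock (fixed grey plate 90 x 100 x 14 mm), where the mouth rests at first, 14 mm above the worktop; z up. A post 13 mm in diameter stands 15 mm up inside the bore. On the +y and -y sides, 26 to 40 mm from the axis and 22 mm high, are the housings of two sprung detents that stand over the snap rib. Pulling straight up takes about 10 N over the first 7 mm.
- manifold: Gas manifold: fixed aluminium block on a steel plate 110 x 100 mm, about 90 mm high with its nipple. Origin: centre of the plate's underside, on the worktop; z up. The nipple leans 20 degrees (0.349 rad) from vertical towards the manifold's -x.
- port_seat (a point): Point on the nipple's axis level with the top of the free sprung steel collar, 22 mm above the block's sloping face; z points outwards along the nipple. The fixed brass nipple, 14 mm in diameter, ends 14 mm beyond it, the last 9 mm tapering to 7 mm. The logger's mouth meets the collar here, snaps 9.5 mm farther on, and stops 17 mm farther on.
- port_tip (a point): Centre of the nipple's end, 14 mm beyond port_seat along z (outwards). Beside the nipple on +y and -y, 26 to 40 mm from its axis, two detent housings reach to 2.5 mm short of the level of this point; their sprung round noses bear on the logger's rib as it passes.
- collar (a joint): How far the sprung collar round the nipple is pushed down along the nipple, m: 0 free, 0.017 at its stop. It pushes back with 3 N at first and about 10 N at the stop. Pressing the logger on takes about 10 N until the rib crest passes the detents (0.0035), then drops to a few N as it snaps. Let go, it is pushed back to 0.009 or less.
- port_latch_l (a joint): How far the detent on the nipple's +y side is pushed outwards, m: 0 in its rest place (before the logger reaches it and again once the rib has snapped past), about 0.002 while the rib's crest passes it.
- port_latch_r (a joint): The same for the detent on the nipple's -y side.
- vial: Bystander: small screw-cap glass vial, 22 mm across, 59 mm tall. Origin at the centre of its underside. To be left alone.
- crucible: Bystander: cream ceramic crucible, 34 mm across, 36 mm tall. Origin at the centre of its underside. To be left alone.
- beaker: Bystander: clear beaker, 56 mm across, 70 mm tall. Origin at the centre of its underside. To be left alone.
- tall_vial: Bystander: larger screw-cap glass vial, 30 mm across, 76 mm tall. Origin at the centre of its underside. To be left alone.
- tape: Bystander: roll of tape lying flat, 104 mm across, 25 mm high. Origin at the centre of its underside. To be left alone.
- spanner: Bystander: small open-ended steel spanner lying flat, 111 x 20 x 5 mm. Origin at the centre of its underside. To be left alone.
Mind the look-alikes: they are no part of the job. What is shaped like the logger but brown is not meant.

How it is judged:
By the outcome, as a careful person would: the job done as asked, in the order asked, and still so for the second after the job is handed in, while the arm keeps its last pose, push and grip.
It also fails if it takes over 45 s, if anything falls off the work surface, if the arm or the gripper's body presses on something with over 40 N, if the wrist force passes 120 N, or if a joint passes its speed limit or range.

ROBOT

A 6-joint arm with a two-finger parallel gripper is mounted at the origin on a cart in front of the work surface, level with it; the furniture and walls round the work are solid. World frame = base frame: x ahead of the robot, y to its left, z up, the work surface at z = 0. Lengths are in m, angles in rad, forces in N, time in s.
With the tool pointing down it reaches from about 0.35 to 0.85 m from the base axis. Payload 8.1 kg.
Tool frame: the origin (TCP) lies at the very end of the fingers, on their centre line; the grasp point (between the pads) lies 19 mm behind it; z points along the fingers, y is the direction in which the jaws open and shut (so a half turn about z gives the same grasp; the last joint's range is limited). The gripper opens to 93 mm and grips with 3 to 60 N. Pads are 15 mm wide; open, the fingers measure 128 mm over their backs; the gripper's body (75 mm by 188 mm) begins 65 mm behind the grasp point.
Start: joints at [1.147, 0.13, 1.488, -0, 1.523, -0.085], TCP at [0.199, 0.566, 0.219] pointing down, gripper open.
Joint ranges: [-2.96, 2.96], [-0.89, 2.26], [0.02, 2.5], [-1.34, 4.48], [0, 2.73], [-2.66, 2.66]. Speed limits (rad/s): [2.39, 2.39, 2.79, 3.14, 3.14, 3.14].

INTERFACE

Orientations are given as a rotation vector (axis times angle).
In Python, from plant import * gives the robot as it stands.
- The arm moves only by the tool apply_moves, never from a script. Its argument "commands" is one flat list of numbers, 7 for each row, row after row: the shift along the world's x, y, z in cm, then the turn, a rotation vector about the world's x, y, z in rad, then the finger opening in cm, from 0 to 9.3. A call has 1 to 8 rows; each row shifts and turns the pose as measured when the row begins; what a row does not reach is not made up. A row lasts 1/8 s, in which the tool goes at most 62.5 mm and 10.7 degrees, less where a joint would pass 70% of its speed; a pose out of reach is approached as far as the arm can. A call with a gripper value outside its range is refused whole. The fingers move at their own pace and stop on an object; "squeeze" is the grip in N (left out, the last holds). Time passes only in rows, so rows that do not move let the fingers close. It gives the time, the measured TCP pose, the force and the opening at its end, in the units of the state.
- read_state(): the state, without advancing time (a new reading comes with each control period).
- read_camera(name): name is "scene" or "top" or "wrist"; returns (picture, depth): 480x640x3 uint8, blue, green, red; 480x640 float32, m along the optical axis (not along the pixel's ray), 0 where there is no reading.
- camera_model(name): a dict with "intrinsics" (3x3 intrinsics, pixels), "R" (3x3) and "t" (3): a world point X has camera coordinates R X + t. Camera axes: x right, y down, z forward; pixel columns grow to the right and rows downward; lengths in m; the calibration is good to about 2 mm. A picture is of the moment at which its call begins: read the wrist's pose just before it. camera_model takes no time and is no camera call; for the wrist camera it gives the pose at the moment of the call.
- close_job(): hands the job in, once; it reports no verdict.
Trained networks look in the newest picture that a camera, given by its name, has taken for a name from the list of things; names that differ only in an ending like _2 or _b are one class to them, and where a whole thing is asked for, a point or a joint stands for the part that bears it (a point fixed in the world has none). Each returns a list of dicts, best first, with "conf" (0 to 1); they miss things now and then, are a little off and sometimes report something else, mostly with a low value. They report only what shows in the picture. A call takes as long as a camera call. They do not tell look-alikes from the thing itself.
- find_in(query, camera): "point" ([x, y, z] in m, in the coordinates of the camera as it stood for that picture, good to about 4 mm: the middle of the surface that is visible of it).
- cut_out(query, camera): "mask" (480x640 bool, what is visible of it).
- spot_point(query, camera): "point" ([x, y, z] in m, in the coordinates of the camera as it stood for that picture, good to about 4 mm: a listed point, or the origin of a listed thing).
The state is a dict: "t": time; "q": joint angles; "dq": joint speeds; "joint_torque": joint torques, N m; "tool_pos": TCP position; "orientation": TCP orientation; "force": force on the tool from outside, world axes, zero at the start; "wrist_torque": the same for the moment, N m; "opening": finger opening in m.
Only numpy, scipy, OpenCV 4.12 (cv2) and the standard library are available. Lean on these libraries where they do the work, as an engineer would, in place of code of your own. Each camera call takes 0.05 s, during which the arm holds its last target. There are 200 camera calls.

## Working session

There is one attempt and no reset: what is moved stays moved. The work goes in short steps, Python scripts to look and compute and a tool call to move; the robot and the scene stay as the last step left them, time stands still between calls to the robot, and variables do not carry over. Pictures are saved under pics/ and viewed, about 8 in all and at most 12, crops included, and the job is handed in when it is done.

Besides the shell and the picture viewer there is one more tool, called after "Request:" in YAML: its name, and indented under it one key for each argument. apply_moves: Moves the arm, as the interface text tells. Its arguments: {"type":"object","properties":{"commands":{"type":"array"},"squeeze":{"type":"number"}},"required":["commands"]}

```bash
ls; mkdir -p pics; cat > h.py <<'E'
from plant import *
import numpy as np, cv2
from scipy.spatial.transform import Rotation as Ro
def world(cam,p,m=None):
    m=m or camera_model(cam); return np.array(m["R"]).T@(np.array(p)-np.array(m["t"]))
E
python3 - <<'E'
from h import *
s=read_state();print({k:np.round(v,3) for k,v in s.items()})
for c in ["scene","top"]:
    im,d=read_camera(c);cv2.imwrite(f"pics/{c}0.png",im);np.save(f"pics/{c}d.npy",d)
    for q in ["logger","dock_seat","manifold","port_seat","port_tip","logger_grip"]:
        for r in spot_point(q,c)[:3]: print(c,q,round(r["conf"],2),world(c,r["point"]).round(4))
E
```

```text
pics
{'t': np.float64(0.0), 'q': array([ 1.147,  0.131,  1.489, -0.   ,  1.523, -0.085]), 'dq': array([-0.001, -0.001, -0.001,  0.   ,  0.002, -0.   ]), 'joint_torque': array([ 1.0000e-03, -5.5981e+01, -4.9177e+01,  7.7000e-02,  3.5000e-02,
       -0.0000e+00]), 'tool_pos': array([0.199, 0.565, 0.218]), 'orientation': array([-5.300e-01, -3.096e+00,  3.000e-03]), 'force': array([-0.819,  1.182,  0.51 ]), 'wrist_torque': array([-0.058, -0.018, -0.001]), 'opening': np.float64(0.093)}
scene logger 0.87 [ 0.6076  0.2028 -0.0016]
scene logger 0.81 [0.5021 0.1832 0.0104]
scene dock_seat 0.74 [0.5033 0.177  0.0138]
scene dock_seat 0.26 [ 7.124e-01 -1.227e-01  6.000e-04]
scene manifold 0.85 [ 0.5671 -0.2136  0.0007]
scene port_seat 0.83 [ 0.5788 -0.2106  0.075 ]
scene port_tip 0.68 [ 0.5804 -0.2081  0.0853]
scene logger_grip 0.89 [0.601  0.2027 0.0524]
scene logger_grip 0.77 [0.5001 0.1813 0.0681]
top logger 0.9 [0.6093 0.2027 0.0029]
top logger 0.72 [0.5076 0.1752 0.015 ]
top dock_seat 0.71 [0.5043 0.1782 0.0188]
top dock_seat 0.23 [ 0.5688 -0.2098 -0.0014]
top manifold 0.89 [ 0.5645 -0.2109  0.0016]
top manifold 0.32 [ 7.358e-01  2.607e-01 -4.000e-04]
top port_seat 0.89 [ 0.5859 -0.2112  0.0797]
top port_tip 0.56 [ 0.587  -0.2053  0.0903]
top logger_grip 0.88 [0.5033 0.1786 0.0691]
top logger_grip 0.84 [0.6101 0.2046 0.0541]
```

View pics/scene0.png

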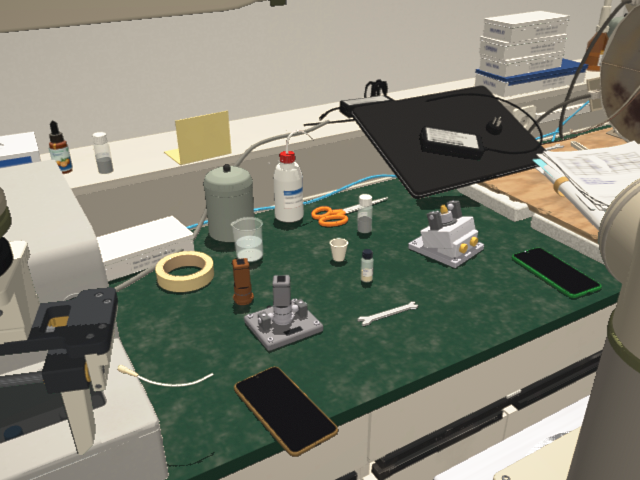

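View pics/top0.png

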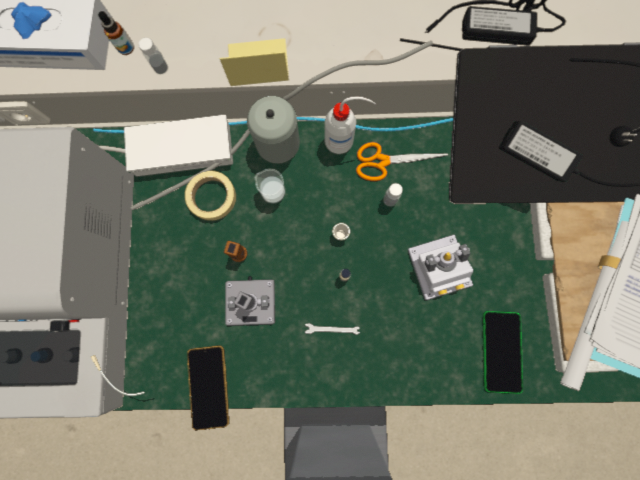

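Grey logger in the dock at about (283,310) in the scene picture and (245,302) in the top one. The brown look-alike is at (242,282) and (236,252), and the manifold at (447,235) and (443,265). Next I check the heights on the way and the yaws.

```bash
cat >> h.py <<'E'
def cloud(cam,d,m=None):
    m=m or camera_model(cam);K=np.array(m["intrinsics"]);v,u=np.mgrid[:480,:640]
    P=np.stack([(u-K[0,2])/K[0,0]*d,(v-K[1,2])/K[1,1]*d,d],-1)
    return (P-np.array(m["t"]))@np.array(m["R"])
E
python3 - <<'E'
from h import *
im,d=read_camera("top");W=cloud("top",d);ok=d>0
print("height grid max: rows x .1...9, cols y .7..-.4")
for x in np.arange(.1,.9,.1):
    print(round(x,1),[int(1000*W[...,2][ok&(abs(W[...,0]-x)<.05)&(abs(W[...,1]-y)<.05)].max(initial=-1)) for y in np.arange(.7,-.45,-.1)])
# yaws
def rect(c,r,z0,z1):
    s=ok&(np.hypot(W[...,0]-c[0],W[...,1]-c[1])<r)&(W[...,2]>z0)&(W[...,2]<z1)
    q=W[s];rr=cv2.minAreaRect((q[:,:2]*1000).astype(np.float32));print(len(q),rr,q[:,2].max().round(3))
rect((.503,.178),.03,.08,.10)
rect((.503,.178),.075,.008,.02)
rect((.567,-.212),.08,.003,.1)
for q in ["vial","crucible","beaker","tall_vial","tape","spanner"]:
    for r in spot_point(q,"top")[:1]: print(q,round(r["conf"],2),world("top",r["point"]).round(3))
E
```

```text
height grid max: rows x .1...9, cols y .7..-.4
0.1 [-790, -789, -790, -788, -785, -690, -150, -146, -146, -691, -788, -788]
0.2 [-1000, -1000, -1000, -1000, -1000, -691, -692, -689, -692, -693, -1000, -1000]
0.3 [-1000, 102, 102, 102, 13, 12, 4, 4, 4, 7, 12, 89]
0.4 [-1000, 103, 106, 108, 13, 13, 8, 10, 7, 5, 12, 110]
0.5 [33, 171, 250, 249, 5, 96, 39, 62, 5, 68, 66, 52]
0.6 [-1000, -1000, 250, 249, 5, 82, 5, 61, 6, 91, 68, 52]
0.7 [-1000, -1000, 251, 250, 28, 71, 72, 40, 79, 102, 135, 137]
0.8 [-1000, 247, 252, 250, 49, 136, 150, 191, 187, 145, 160, 158]
206 ((504.3777160644531, 178.4976806640625), (26.466211318969727, 25.94826889038086), 61.483333587646484) 0.097
1653 ((508.49749755859375, 177.93223571777344), (97.8774642944336, 99.2759780883789), 0.501449704170227) 0.02
2910 ((567.6268310546875, -214.47698974609375), (149.77621459960938, 148.17201232910156), 77.013427734375) 0.092
crucible 0.79 [ 0.641 -0.014 -0.002]
beaker 0.9 [0.744 0.136 0.003]
tall_vial 0.87 [ 0.711 -0.117  0.001]
tape 0.83 [ 0.736  0.262 -0.004]
spanner 0.71 [0.445 0.011 0.   ]
```

Request:
apply_moves:
  commands: [2.2,-5,0.5,0,0,-0.02,9.3,2.2,-5,0.5,0,0,-0.02,9.3,2.2,-5,0.5,0,0,-0.02,9.3,2.2,-5,0.5,0,0,-0.02,9.3,2.2,-5,0.5,0,0,-0.02,9.3,4,-4,0,0,0,-0.02,6,4,-4,0,0,0,-0.02,6,2,-1.5,0,0,0,-0.02,6]
  squeeze: 40

```text
t: 2.05
tool_pos: [0.4127, 0.2109, 0.2444]
orientation: [0.775, 3.041, 0.002]
force: [-0.6, 0.6, -0.6]
opening: 0.0677
```

```bash
python3 - <<'E'
from h import *
s=read_state();R=Ro.from_rotvec(s["orientation"]).as_matrix();print(s["t"],s["tool_pos"].round(4),R.round(3).tolist(),s["q"].round(3),s["opening"])
m=camera_model("wrist");print("cam",(-np.array(m["R"]).T@np.array(m["t"])).round(3))
im,d=read_camera("wrist");cv2.imwrite("pics/w1.png",im);W=cloud("wrist",d,m);ok=d>0
for q in ["logger_grip","logger","dock_seat"]:
    for r in spot_point(q,"wrist")[:2]: print(q,round(r["conf"],2),world("wrist",r["point"],m).round(4))
s=ok&(np.hypot(W[...,0]-.503,W[...,1]-.178)<.03)&(W[...,2]>.084)&(W[...,2]<.1)
q=W[s];print(len(q),cv2.minAreaRect((q[:,:2]*1000).astype(np.float32)),np.median(q[:,2]) if len(q) else 0)
E
```

```text
2.05 [0.4127 0.2109 0.2444] [[-0.878, 0.479, 0.004], [0.479, 0.878, 0.0], [-0.003, 0.002, -1.0]] [ 3.630e-01 -2.610e-01  1.816e+00 -1.000e-03  1.583e+00 -7.090e-01] 0.06772595860777997
cam [0.353 0.242 0.411]
logger_grip 0.96 [0.5036 0.1791 0.0702]
logger_grip 0.86 [0.6043 0.2045 0.0556]
logger 0.68 [0.5021 0.1794 0.0692]
logger 0.67 [0.5025 0.1765 0.0115]
dock_seat 0.59 [0.5049 0.1795 0.0136]
590 ((500.08013916015625, 179.2176971435547), (25.449769973754883, 21.23675537109375), 61.41307830810547) 0.0920958663383097
```

Request:
apply_moves:
  commands: [4.5,-1.6,0,0,0,0,6,4.6,-1.6,0,0,0,0,6,0,0,0,0,0,0,6,0,0,-5,0,0,0,6,0,0,-5,0,0,0,6,0,0,-2,0,0,0,6,0,0,0,0,0,0,6]

```text
t: 3.12
tool_pos: [0.4972, 0.1902, 0.1224]
orientation: [0.75, 3.05, 0.008]
force: [-0.2, -0.0, 0.7]
opening: 0.0603
```

```bash
python3 - <<'E'
from h import *
s=read_state();R=Ro.from_rotvec(s["orientation"]).as_matrix();print(s["t"],s["tool_pos"].round(4),R.round(3).tolist())
m=camera_model("wrist")
im,d=read_camera("wrist");cv2.imwrite("pics/w2.png",im);W=cloud("wrist",d,m);ok=d>0
for q in ["logger_grip","logger","dock_seat"]:
    for r in spot_point(q,"wrist")[:2]: print(q,round(r["conf"],2),world("wrist",r["point"],m).round(4))
s=ok&(np.hypot(W[...,0]-.503,W[...,1]-.178)<.03)&(W[...,2]>.084)&(W[...,2]<.1)
q=W[s];print(len(q),cv2.minAreaRect((q[:,:2]*1000).astype(np.float32)),np.median(q[:,2]) if len(q) else 0)
E
```

```text
3.125 [0.4972 0.1902 0.1224] [[-0.886, 0.464, 0.002], [0.464, 0.886, 0.005], [-0.0, 0.005, -1.0]]
logger_grip 0.74 [0.5057 0.1792 0.0672]
logger_grip 0.58 [0.6061 0.2031 0.0558]
logger 0.91 [ 0.6076  0.2046 -0.0037]
logger 0.71 [0.503  0.1781 0.0095]
1955 ((502.4248046875, 177.91659545898438), (26.14571762084961, 25.828731536865234), 60.10382080078125) 0.09228880119410535
```

View pics/w2.png

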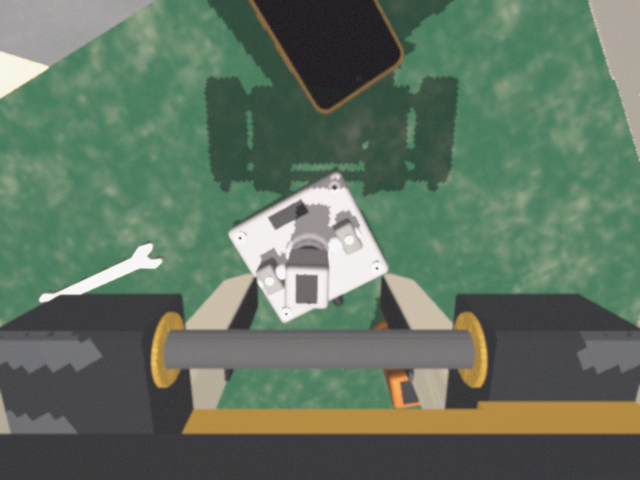

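The grip's top shows between the fingers at (307,285), with the look-alike behind the right finger at (400,390). I shift about 13 mm and go down.

Request:
apply_moves:
  commands: [0.6,-1.2,0,0,0,-0.02,6,0,0,0,0,0,0,6]

```text
t: 3.58
tool_pos: [0.5083, 0.1776, 0.1285]
orientation: [0.781, 3.032, 0.015]
force: [0.6, 0.4, 0.1]
opening: 0.0596
```

```bash
python3 - <<'E'
from h import *
s=read_state();R=Ro.from_rotvec(s["orientation"]).as_matrix();print(s["tool_pos"].round(4),R.round(3).tolist(),np.degrees(np.arctan2(R[1,1],R[0,1])))
E
```

```text
[0.5083 0.1776 0.1285] [[-0.875, 0.483, 0.013], [0.483, 0.875, 0.006], [-0.008, 0.012, -1.0]] 61.104568680921965
```

Request:
apply_moves:
  commands: [-0.5,0,-2.5,-0.006,0.013,0,6,0,0,-2.5,0,0,0,6,0,0,0,0,0,0,6]

```text
t: 3.95
tool_pos: [0.5025, 0.1769, 0.0753]
orientation: [-0.786, -3.04, 0.001]
force: [0.1, -0.6, 1.3]
opening: 0.0599
```

```bash
cat > st.py <<'E'
from h import *
s=read_state();R=Ro.from_rotvec(s["orientation"]).as_matrix();print(s["t"],s["tool_pos"].round(4),R.round(3).tolist(),np.degrees(np.arctan2(R[1,1],R[0,1])).round(1),s["force"].round(1),s["opening"].round(4),s["q"].round(2),s["wrist_torque"].round(2))
E
python3 st.py
```

```text
Traceback (most recent call last):
  File "st.py", line 2, in <module>
    s=read_state();R=Ro.from_rotvec(s["orientation"]).as_matrix();print(s["t"],s["tool_pos"].round(4),R.round(3).tolist(),np.degrees(np.arctan2(R[1,1],R[0,1])).round(1),s["force"].round(1),s["opening"].round(4),s["q"].round(2),s["wrist_torque"].round(2))
                                                                                                                                                                                             ^^^^^^^^^^^^^^^^^^
AttributeError: 'float' object has no attribute 'round'
```

Request:
apply_moves:
  commands: [0,0.1,-2.2,0,0,0,6,0,0,0,0,0,0,6,0,0,0,0,0,0,2,0,0,0,0,0,0,2,0,0,0,0,0,0,2,0,0,0,0,0,0,2]

```text
t: 4.7
tool_pos: [0.5042, 0.1784, 0.0561]
orientation: [0.786, 3.041, 0.001]
force: [-0.2, 0.5, -1.7]
opening: 0.0257
```

```bash
sed -i 's/s\["t"\],/round(float(s["t"]),2),/; s/s\["opening"\].round(4)/round(float(s["opening"]),4)/' st.py; python3 st.py
```

```text
4.7 [0.5042 0.1784 0.0561] [[-0.875, 0.485, 0.001], [0.485, 0.875, 0.001], [-0.001, 0.001, -1.0]] 61.0 [-0.2  0.5 -1.7] 0.0257 [ 0.24  0.1   1.83  0.    1.21 -0.82] [-0.    0.02  0.  ]
```

Request:
apply_moves:
  commands: [0,0,0,0,0,0,2,0,0,1,0,0,0,2,0,0,1,0,0,0,2,0,0,2,0,0,0,2,0,0,3,0,0,0,2,0,0,4,0,0,0,2,0,0,4,0,0,0,2,0,0,0,0,0,0,2]
  squeeze: 55

```text
t: 5.7
tool_pos: [0.5034, 0.178, 0.2155]
orientation: [0.786, 3.039, 0.003]
force: [0.6, 0.5, -1.9]
opening: 0.0258
```

```bash
python3 st.py; python3 - <<'E'
from h import *
im,d=read_camera("wrist");cv2.imwrite("pics/w3.png",im)
for c in ["top","scene"]:
    im,d=read_camera(c);cv2.imwrite(f"pics/{c}3.png",im)
    for q in ["logger","logger_grip"]:
        for r in spot_point(q,c)[:2]: print(c,q,round(r["conf"],2),world(c,r["point"]).round(4))
E
```

```text
5.7 [0.5034 0.178  0.2155] [[-0.875, 0.485, 0.003], [0.485, 0.875, 0.001], [-0.003, 0.002, -1.0]] 61.0 [ 0.6  0.5 -1.9] 0.0258 [ 0.24 -0.05  1.68 -0.    1.51 -0.82] [ 0.01 -0.02 -0.05]
top logger 0.69 [6.070e-01 2.027e-01 5.000e-04]
top logger 0.17 [ 0.6397 -0.0123 -0.0022]
top logger_grip 0.7 [0.6083 0.2045 0.0566]
scene logger 0.95 [0.4985 0.1823 0.1637]
scene logger 0.57 [ 0.6066  0.2048 -0.0018]
scene logger_grip 0.93 [0.6005 0.2024 0.0557]
scene logger_grip 0.61 [0.5007 0.1814 0.2233]
```

The scene picture puts the logger in the gripper, clear of the dock. I go beyond the manifold for a close look, turning the jaws roughly to its y.

Request:
apply_moves:
  commands: [1.8,-5.3,0.6,0,0,0.09,2,1.8,-5.3,0.6,0,0,0.09,2,1.8,-5.3,0.6,0,0,0.09,2,1.8,-5.3,0.6,0,0,0.09,2,1.8,-5.3,0.6,0,0,0.09,2,1.8,-5.3,0.6,0,0,0.09,2,1.8,-5.3,0.6,0,0,0.09,2,1.8,-4,0,0,0,0.09,2]

```text
t: 7.05
tool_pos: [0.642, -0.243, 0.2422]
orientation: [0.38, -3.1, 0.01]
force: [0.5, 0.4, -0.8]
opening: 0.0257
```

Request:
apply_moves:
  commands: [0,0,0,0,0,0,2]

```text
t: 7.18
tool_pos: [0.6415, -0.2461, 0.2394]
orientation: [0.376, -3.098, 0.008]
force: [0.0, 0.9, -1.9]
opening: 0.0255
```

```bash
python3 st.py; python3 - <<'E'
from h import *
m=camera_model("wrist");im,d=read_camera("wrist");cv2.imwrite("pics/w4.png",im);np.save("pics/w4d.npy",d);np.save("pics/w4m.npy",m,allow_pickle=True)
print("cam",(-np.array(m["R"]).T@np.array(m["t"])).round(3))
for q in ["manifold","port_seat","port_tip","logger"]:
    for r in spot_point(q,"wrist")[:2]: print(q,round(r["conf"],2),world("wrist",r["point"],m).round(4))
E
```

```text
7.17 [ 0.6415 -0.2461  0.2394] [[-0.971, -0.239, -0.02], [-0.239, 0.971, -0.007], [0.022, -0.002, -1.0]] 103.8 [ 0.   0.9 -1.9] 0.0255 [-0.43  0.38  1.16 -0.02  1.62 -2.25] [ 0.16 -0.02  0.01]
cam [ 0.579 -0.262  0.407]
manifold 0.89 [ 0.5676 -0.2115 -0.0023]
port_seat 0.69 [ 0.5769 -0.2086  0.0761]
port_tip 0.59 [ 0.5822 -0.2067  0.0844]
logger 0.66 [ 0.6385 -0.2488  0.194 ]
```

View pics/w4.png

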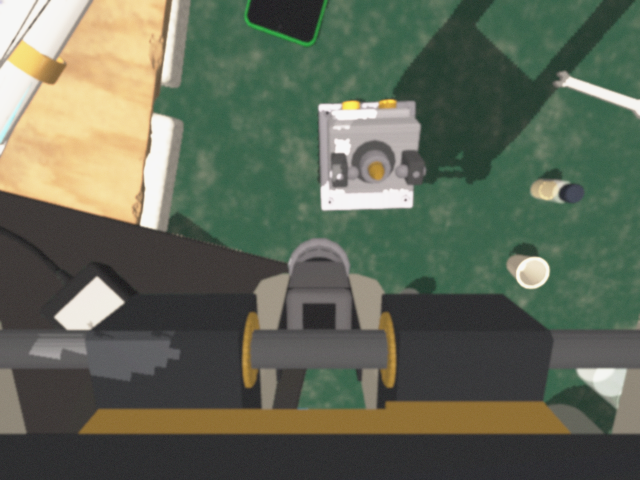

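The manifold shows at (370,155), lined up with the picture, with detents at (340,170) and (412,165). The nipple tip at (376,172) lies away from the robot. The held logger is at (320,270). Next I fit the depth data.

```bash
python3 - <<'E'
from h import *
m=np.load("pics/w4m.npy",allow_pickle=True).item();d=np.load("pics/w4d.npy");im=cv2.imread("pics/w4.png")
W=cloud("wrist",d,m);ok=d>0
sub=ok.copy();sub[:]=False;sub[95:215,315:425]=True;sub&=ok&(W[...,2]>.002)
Z=W[...,2]
for r in range(98,214,5): print(r,[int(1000*Z[r,c]) for c in range(318,424,5)])
# normals by local plane fit, restricted to block face
v,u=np.nonzero(sub);P=W[sub]
plate=P[(P[:,2]<.012)];print("plate",len(plate),np.median(plate[:,2]))
allr=cv2.minAreaRect((P[:,:2][P[:,2]<.012]*1000).astype(np.float32));print(allr)
for uv in [(376,172),(375,162),(340,160),(340,178),(412,165)]:
    print(uv,W[uv[1],uv[0]].round(4))
E
python3 - <<'E'
import cv2
im=cv2.imread("pics/w4.png")[85:225,300:440];cv2.imwrite("pics/w4c.png",cv2.resize(im,None,fx=4,fy=4,interpolation=cv2.INTER_CUBIC))
E
```

```text
98 [0, 0, 1, 0, 0, 1, 0, 0, 0, 0, 1, 0, 0, 0, 1, 0, 0, 0, 0, 0, 1, 0]
103 [0, 0, 1, 0, 11, 33, 36, 36, 33, 11, 11, 11, 29, 35, 37, 35, 13, 12, 13, 11, 0, 1]
108 [12, 10, 15, 11, 13, 33, 36, 36, 32, 12, 11, 12, 30, 39, 40, 42, 41, 42, 41, 11, 0, 0]
113 [0, 15, 16, 42, 42, 42, 43, 42, 42, 43, 43, 42, 43, 43, 44, 42, 43, 44, 42, 11, -1, 0]
118 [0, 14, 38, 42, 43, 44, 41, 43, 44, 42, 45, 44, 46, 47, 47, 47, 48, 48, 49, 50, 0, 0]
123 [1, 12, 55, 57, 59, 60, 59, 59, 61, 61, 62, 62, 63, 64, 64, 64, 64, 63, 65, 64, 63, 0]
128 [0, 13, 63, 64, 67, 66, 64, 65, 66, 65, 65, 67, 65, 65, 65, 66, 64, 65, 65, 65, 65, 0]
133 [0, 12, 63, 66, 65, 64, 63, 64, 65, 64, 63, 64, 64, 65, 63, 64, 63, 62, 63, 62, 62, 1]
138 [0, 11, 61, 63, 62, 62, 62, 62, 63, 62, 63, 62, 61, 63, 62, 63, 62, 63, 61, 61, 61, 0]
143 [0, 13, 58, 62, 61, 61, 61, 60, 59, 64, 67, 65, 65, 64, 60, 60, 60, 60, 59, 60, 0, 0]
148 [1, 10, 56, 58, 59, 59, 60, 59, 64, 64, 63, 62, 63, 61, 63, 59, 58, 58, 59, 58, 1, 0]
153 [0, 13, 55, 64, 65, 66, 58, 61, 64, 62, 69, 74, 73, 67, 61, 61, 58, 67, 71, 71, 70, 0]
158 [0, 12, 54, 77, 77, 77, 56, 60, 
[... 645 characters left out ...]
, 11, 12, 11, 13, 11, 12, 11, 13, 12, 0, 0, 0]
198 [0, 12, 16, 11, 12, 10, 11, 12, 12, 11, 10, 11, 12, 12, 12, 13, 11, 15, 16, 0, 0, 0]
203 [0, 12, 15, 12, 10, 13, 12, 12, 12, 11, 12, 11, 13, 12, 11, 12, 13, 13, 10, 0, 0, 0]
208 [0, 12, 12, 12, 11, 12, 11, 10, 9, 0, -1, -1, 0, 0, 407, 0, 0, 0, 0, 0, 0, 0]
213 [-1, 0, 0, 0, 0, 0, 0, 0, 0, 0, -1, 0, 0, 0, 0, 0, 0, 0, 0, 0, 0, 1]
plate 998 0.011461165240006998
((564.6766357421875, -208.85092163085938), (125.98267364501953, 120.65397644042969), 13.875357627868652)
(376, 172) [ 0.5792 -0.2122  0.0896]
(375, 162) [ 0.571  -0.2138  0.0789]
(340, 160) [ 0.5768 -0.2446  0.0835]
(340, 178) [ 0.5916 -0.2409  0.0874]
(412, 165) [ 0.5661 -0.1839  0.0895]
```

View pics/w4c.png

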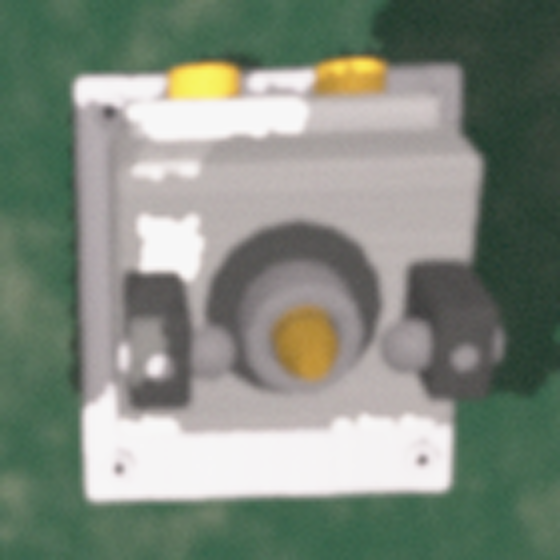

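```bash
cat > fit.py <<'E'
from h import *
from scipy.optimize import least_squares
def fitport(W,ok,box,verbose=True,c0=(.581,-.212,.077)):
    sub=np.zeros_like(ok);sub[box[0]:box[1],box[2]:box[3]]=True;P=W[sub&ok]
    P=P[np.linalg.norm(P-np.array([.575,-.211,.06]),axis=1)<.07]
    # plate yaw from plate; face plane via RANSAC-ish
    F=P[(P[:,2]>.043)&(P[:,2]<.066)];best=None;rng=np.random.default_rng(0)
    for _ in range(500):
        a,b,c=F[rng.choice(len(F),3,False)];n=np.cross(b-a,c-a);l=np.linalg.norm(n)
        if l<1e-6: continue
        n/=l;n*=np.sign(n[2])
        if n[2]<.88 or n[2]>.98: continue
        i=abs((F-a)@n)<.0015
        if best is None or i.sum()>best.sum(): best=i
    Q=F[best];c=Q.mean(0);n=np.linalg.svd(Q-c)[2][2];n*=np.sign(n[2])
    print("face n",n.round(3),"tilt",np.degrees(np.arccos(n[2])).round(1),"az",np.degrees(np.arctan2(n[1],n[0])).round(1),len(Q))
    az=np.arctan2(n[1],n[0]);t=np.radians(20)
    def ax(az): return np.array([np.sin(t)*np.cos(az),np.sin(t)*np.sin(az),np.cos(t)])
    n=ax(az);y=np.array([-np.sin(az),np.cos(az),0]);x=np.cross(y,n)
    face=np.median((Q@n));print("face level",face)
    L=np.stack([P@x,P@y,P@n-face],1)  # local
    c0=np.array(c0);x0,y0=c0@x,c0@y
    near=np.hypot(L[:,0]-x0,L[:,1]-y0)<.011
    N=L[near&(L[:,2]>.024)&(L[:,2]<.040)]
    def res(p):
        r=np.hypot(N[:,0]-p[0],N[:,1]-p[1]);s=N[:,2]-p[2]-.022
        rr=np.where(s<.005,.007,.007-.0035*(s-.005)/.009)
        side=(r-rr)*.93;top=s-.014
        return np.where(s>.012,np.where(abs(top)<abs(side),top,side),side)
    f=least_squares(res,[x0,y0,0],loss="soft_l1",f_scale=.0007)
    seat=x*f.x[0]+y*f.x[1]+n*(face+.022+f.x[2]);print("nipple fit n",len(N),"rms",np.sqrt((f.fun**2).mean()).round(5),"dlevel",f.x[2].round(4))
    print("seat",seat.round(4),"tip",(seat+.014*n).round(4))
    H=L[(abs(L[:,2]-.0335)<.002)&(abs(abs(L[:,1]-f.x[1])-.033)<.012)]
    l=H[H[:,1]>f.x[1]];r=H[H[:,1]<f.x[1]]
    print("housings y",(np.median(l[:,1])-f.x[1]).round(4),(np.median(r[:,1])-f.x[1]).round(4),"x",(np.median(l[:,0])-f.x[0]).round(4),(np.median(r[:,0])-f.x[0]).round(4), "ext",(np.percentile(l[:,1],[3,97])-f.x[1]).round(4),(np.percentile(r[:,1],[3,97])-f.x[1]).round(4))
    return seat,n,x,y
if __name__=="__main__":
    m=np.load("pics/w4m.npy",allow_pickle=True).item();d=np.load("pics/w4d.npy");W=cloud("wrist",d,m)
    fitport(W,d>0,(95,215,315,425))
    # logger held: skirt points
    S=W[225:290,280:360].reshape(-1,3);S=S[(d[225:290,280:360].ravel()>0)&(S[:,2]>.17)&(S[:,2]<.3)]
    print("logger pts z range",np.percentile(S[:,2],[0,1,5,50,95,100]).round(4))
    for a in np.arange(.19,.30,.006):
        q=S[abs(S[:,2]-a)<.003]
        if len(q)>5: 
            k=q[:,:2]-[.6415,-.2461]; e=np.array([-.971,-.239]);g=np.array([-.239,.971]); print(a.round(3),len(q),"toolx",np.percentile(k@e,[2,98]).round(4),"tooly",np.percentile(k@g,[2,98]).round(4))
E
python3 fit.py
```

```text
face n [0.326 0.093 0.941] tilt 19.8 az 15.9 2860
face level 0.21941503776879642
nipple fit n 205 rms 0.00042 dlevel -0.0002
seat [ 0.5771 -0.2111  0.0756] tip [ 0.5817 -0.2098  0.0888]
housings y 0.0317 -0.0326 x -0.0009 -0.0012 ext [0.0226 0.039 ] [-0.0395 -0.0229]
logger pts z range [0.2039 0.2062 0.2078 0.2443 0.27   0.2732]
0.208 596 toolx [0.0002 0.0197] tooly [-0.0183  0.0156]
0.214 125 toolx [0.0075 0.0172] tooly [-0.0147  0.0114]
0.22 137 toolx [0.0098 0.0169] tooly [-0.0133  0.0108]
0.226 128 toolx [0.0117 0.0168] tooly [-0.0117  0.0092]
0.232 179 toolx [0.0136 0.0166] tooly [-0.0093  0.0071]
0.238 215 toolx [0.0096 0.0149] tooly [-0.0174  0.0149]
0.244 318 toolx [0.0082 0.0147] tooly [-0.019   0.0175]
0.25 329 toolx [0.0081 0.0146] tooly [-0.0183  0.017 ]
0.256 343 toolx [0.0091 0.0144] tooly [-0.0175  0.0163]
0.262 308 toolx [0.0092 0.0144] tooly [-0.0164  0.0145]
0.268 327 toolx [0.013  0.0142] tooly [-0.0132  0.011 ]
0.274 91 toolx [0.0133 0.0143] tooly [-0.0126  0.0095]
```

```bash
cat > plan.py <<'E'
import sys
from h import *
az=np.radians(15);t=np.radians(20)
n=np.array([np.sin(t)*np.cos(az),np.sin(t)*np.sin(az),np.cos(t)]);y=np.array([-np.sin(az),np.cos(az),0]);Rt=np.stack([np.cross(y,-n),y,-n],1)
seat=np.array([.5771,-.2111,.0756]);OFF=np.array([.0015,-.0012,.042])
def plan(h):  # mouth at h along n above seat
    s=read_state();R=Ro.from_rotvec(s["orientation"])
    tgt=seat+h*n-Rt@OFF
    print("t",round(float(s["t"]),2),"force",s["force"].round(1),"F.n",(s["force"]@n).round(1),"tq",s["wrist_torque"].round(2),"open",round(float(s["opening"]),4),"q",s["q"].round(2))
    L=Rt.T@(s["tool_pos"]+R.as_matrix()@OFF-seat);print("mouth: along n(mm) %.1f, toolx %.1f, tooly %.1f"%(-L[2]*1e3,L[0]*1e3,L[1]*1e3))
    print("shift cm",((tgt-s["tool_pos"])*100).round(2),"turn",(Ro.from_matrix(Rt)*R.inv()).as_rotvec().round(3))
if __name__=="__main__": plan(float(sys.argv[1])/1e3); print("n",n.round(3))
E
python3 plan.py 34
```

```text
t 7.42 force [ 0.3 -0.7 -1.8] F.n -1.6 tq [ 0.08 -0.04 -0.02] open 0.0259 q [-0.43  0.37  1.17 -0.01  1.62 -2.24]
mouth: along n(mm) 134.9, toolx -6.6, tooly -47.6
shift cm [-3.86  3.88 -9.56] turn [-0.08   0.321  0.016]
n [0.33  0.089 0.94 ]
```

Request:
apply_moves:
  commands: [-0.95,0.97,-1.2,-0.02,0.08,0.004,2,-0.95,0.97,-1.2,-0.02,0.08,0.004,2,-0.95,0.97,-1.2,-0.02,0.08,0.004,2,-0.95,0.97,-1.2,-0.02,0.08,0.004,2,0,0,0,0,0,0,2]

```text
t: 8.05
tool_pos: [0.6034, -0.1963, 0.197]
orientation: [0.372, -2.767, 0.072]
force: [0.2, 0.2, -2.3]
opening: 0.0258
```

```bash
python3 plan.py 34
```

```text
t 8.05 force [ 0.2  0.2 -2.3] F.n -2.1 tq [ 0.11 -0.3   0.01] open 0.0258 q [-0.29  0.55  1.05 -0.19  1.83 -2.15]
mouth: along n(mm) 82.1, toolx 15.7, tooly 6.0
shift cm [-0.02 -0.65 -5.05] turn [ 0.005 -0.003 -0.006]
n [0.33  0.089 0.94 ]
```

Request:
apply_moves:
  commands: [0.35,-0.25,-1.5,0.005,-0.003,-0.006,2,0.35,-0.25,-1.5,0,0,0,2,0,0,0,0,0,0,2]

```text
t: 8.43
tool_pos: [0.6119, -0.2024, 0.1672]
orientation: [0.364, -2.779, 0.066]
force: [0.1, 0.2, -1.7]
opening: 0.0258
```

```bash
python3 plan.py 34; python3 - <<'E'
from h import *
m=camera_model("wrist");im,d=read_camera("wrist");cv2.imwrite("pics/w5.png",im);np.save("pics/w5d.npy",d);np.save("pics/w5m.npy",m,allow_pickle=True)
E
```

```text
t 8.43 force [ 0.1  0.2 -1.7] F.n -1.5 tq [ 0.11 -0.22 -0.06] open 0.0258 q [-0.29  0.59  1.06 -0.18  1.78 -2.14]
mouth: along n(mm) 56.4, toolx -1.2, tooly -1.8
shift cm [-0.86 -0.05 -2.07] turn [-0.     0.008  0.001]
n [0.33  0.089 0.94 ]
```

View pics/w5.png

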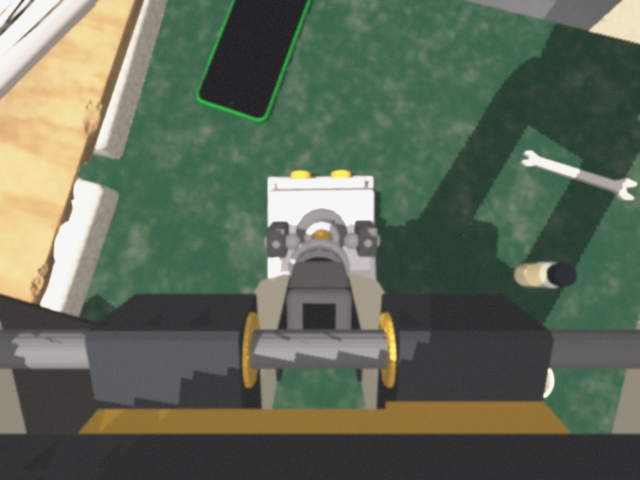

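The nipple tip is at (322,236), between the noses at (278,243) and (363,243), and the logger is lined up with it at (319,265).

Request:
apply_moves:
  commands: [-0.5,0,-1.1,0,0.008,0,2,-0.4,-0.05,-1,0,0,0,2,-0.25,-0.05,-0.6,0,0,0,2,0,0,0,0,0,0,2]

```text
t: 8.98
tool_pos: [0.5996, -0.2043, 0.1401]
orientation: [0.362, -2.772, 0.065]
force: [0.3, -1.2, -1.6]
opening: 0.0259
```

```bash
python3 plan.py 10; python3 - <<'E'
from fit import *
import plan
m=np.load("pics/w5m.npy",allow_pickle=True).item();d=np.load("pics/w5d.npy");W=cloud("wrist",d,m)
try: fitport(W,d>0,(170,262,262,382))
except Exception as e: print(e)
T=np.array([.6119,-.2024,.1672]);R=Ro.from_rotvec([.364,-2.779,.066]).as_matrix()
S=W[225:335,285:355].reshape(-1,3);S=S[d[225:335,285:355].ravel()>0];L=(S-T)@R;L=L[(abs(L[:,0])<.025)&(L[:,2]<.05)]
for a in np.arange(-.036,.048,.006):
    q=L[abs(L[:,2]-a)<.003]
    if len(q)>5: print(a.round(3),len(q),np.percentile(q[:,0],[2,98]).round(4),np.percentile(q[:,1],[2,98]).round(4))
E
```

```text
t 8.97 force [ 0.3 -1.2 -1.6] F.n -1.5 tq [ 0.13 -0.21  0.  ] open 0.0259 q [-0.3   0.58  1.12 -0.19  1.74 -2.13]
mouth: along n(mm) 26.6, toolx 1.4, tooly -0.4
shift cm [-0.43 -0.07 -1.61] turn [0.001 0.001 0.002]
n [0.33  0.089 0.94 ]
face n [0.325 0.089 0.942] tilt 19.7 az 15.4 2752
face level 0.22070525673917735
nipple fit n 104 rms 0.00028 dlevel 0.0003
seat [ 0.5776 -0.2109  0.0763] tip [ 0.5822 -0.2096  0.0894]
housings y 0.0322 -0.0323 x -0.0009 -0.0007 ext [0.0229 0.0393] [-0.0392 -0.0226]
-0.036 2541 [-0.0002  0.0144] [-0.0138  0.0117]
-0.03 419 [0.0083 0.015 ] [-0.0141  0.013 ]
-0.024 331 [0.0083 0.0149] [-0.0144  0.0135]
-0.018 298 [0.0097 0.015 ] [-0.0155  0.0141]
-0.012 280 [0.0084 0.0149] [-0.0159  0.0146]
-0.006 282 [0.0085 0.0149] [-0.0164  0.0151]
-0.0 220 [0.0087 0.0149] [-0.0167  0.0153]
0.006 186 [0.0139 0.0161] [-0.0118  0.0091]
0.012 136 [0.0126 0.0166] [-0.0109  0.0081]
0.018 147 [0.0102 0.0167] [-0.0131  0.0105]
0.024 123 [0.0083 0.0166] [-0.0133  0.0116]
0.03 577 [-0.0003  0.0189] [-0.0181  0.0158]
0.036 61 [0.0024 0.0193] [-0.0187  0.0164]
```

Request:
apply_moves:
  commands: [-0.2,-0.03,-0.6,0,0,0,2,-0.17,-0.03,-0.6,0,0,0,2,0,0,0,0,0,0,2]

```text
t: 9.35
tool_pos: [0.596, -0.2049, 0.1277]
orientation: [0.362, -2.773, 0.065]
force: [0.2, 0.7, -1.0]
opening: 0.0258
```

```bash
python3 plan.py 0
```

```text
t 9.35 force [ 0.2  0.7 -1. ] F.n -0.8 tq [ 0.13 -0.19  0.02] open 0.0258 q [-0.3   0.58  1.15 -0.19  1.71 -2.13]
mouth: along n(mm) 13.7, toolx 0.6, tooly -0.1
shift cm [-0.39 -0.1  -1.31] turn [0.001 0.002 0.002]
n [0.33  0.089 0.94 ]
```

Request:
apply_moves:
  commands: [-0.2,-0.05,-0.55,0,0,0,2,-0.18,-0.05,-0.5,0,0,0,2,0,0,0,0,0,0,2]

```text
t: 9.72
tool_pos: [0.5923, -0.2056, 0.117]
orientation: [0.363, -2.774, 0.065]
force: [-0.4, 1.0, 0.0]
opening: 0.0257
```

```bash
python3 plan.py -6
```

```text
t 9.72 force [-0.4  1.   0. ] F.n -0.0 tq [ 0.43 -0.15 -0.14] open 0.0257 q [-0.31  0.57  1.17 -0.19  1.69 -2.13]
mouth: along n(mm) 2.4, toolx 0.4, tooly 0.1
shift cm [-0.23 -0.08 -0.81] turn [0.    0.003 0.001]
n [0.33  0.089 0.94 ]
```

Nipple is inside the bore. Now the push.

Request:
apply_moves:
  commands: [-0.17,-0.05,-0.5,0,0,0,2,-0.17,-0.05,-0.5,0,0,0,2,-0.17,-0.05,-0.5,0,0,0,2]
  squeeze: 60

```text
t: 10.1
tool_pos: [0.5904, -0.2072, 0.1081]
orientation: [0.364, -2.782, 0.07]
force: [-1.3, 3.5, 5.8]
opening: 0.0256
```

```bash
python3 plan.py -17
```

```text
t 10.1 force [-1.3  3.5  5.8] F.n 5.3 tq [ 0.8   0.52 -0.23] open 0.0256 q [-0.31  0.57  1.19 -0.19  1.66 -2.13]
mouth: along n(mm) -6.7, toolx -0.8, tooly -1.0
shift cm [-0.4  -0.02 -0.95] turn [0.003 0.011 0.001]
n [0.33  0.089 0.94 ]
```

Request:
apply_moves:
  commands: [-0.22,0.02,-0.6,0.002,0.006,0,2,-0.22,0,-0.6,0.002,0.006,0,2,-0.2,-0.03,-0.6,0,0.003,0,2]

```text
t: 10.48
tool_pos: [0.5879, -0.2079, 0.0983]
orientation: [0.364, -2.776, 0.069]
force: [0.0, 11.4, 40.5]
opening: 0.0255
```

```bash
python3 plan.py -17
```

```text
t 10.47 force [ 0.  11.4 40.5] F.n 39.0 tq [ 1.8   2.99 -0.88] open 0.0255 q [-0.31  0.58  1.2  -0.19  1.65 -2.13]
mouth: along n(mm) -16.8, toolx -1.5, tooly -1.0
shift cm [-0.15  0.05  0.03] turn [0.003 0.005 0.001]
n [0.33  0.089 0.94 ]
```

Request:
apply_moves:
  commands: [-0.15,0.03,-0.25,0,0,0,2,-0.15,0.03,-0.25,0,0,0,2]

```text
t: 10.72
tool_pos: [0.5875, -0.2076, 0.0988]
orientation: [0.364, -2.782, 0.074]
force: [0.4, 1.5, 8.0]
opening: 0.0256
```

```bash
python3 plan.py -17; python3 - <<'E'
from h import *
from plan import *
s=read_state();T=s["tool_pos"];R=Ro.from_rotvec(s["orientation"]).as_matrix()
m=camera_model("wrist");im,d=read_camera("wrist");cv2.imwrite("pics/w6.png",im);W=cloud("wrist",d,m)
S=W[170:345,270:370].reshape(-1,3);S=S[d[170:345,270:370].ravel()>0];L=(S-T)@R;k=(abs(L[:,1])<.02)&(abs(L[:,0])<.026);L=L[k]
for a in np.arange(-.042,.03,.004):
    q=L[abs(L[:,2]-a)<.002]
    if len(q)>5: print(a.round(3),len(q),np.percentile(q[:,0],[2,98]).round(4),np.percentile(q[:,1],[2,98]).round(4))
top=L[(abs(L[:,0])<.008)&(abs(L[:,1])<.008)];print("grip top tool z",np.median(top[:,2]) if len(top) else None)
P=T+R@np.array([0,0,np.median(top[:,2])]);print("top along n from seat",(P-seat)@n)
c=im[130:370,200:440];cv2.imwrite("pics/w6c.png",cv2.resize(c,(600,600)))
im,d=read_camera("scene");cv2.imwrite("pics/s6c.png",cv2.resize(im[170:290,370:530],(800,600),interpolation=cv2.INTER_CUBIC))
E
```

```text
t 10.72 force [0.4 1.5 8. ] F.n 7.8 tq [ 0.31  0.33 -0.1 ] open 0.0256 q [-0.31  0.57  1.21 -0.19  1.65 -2.13]
mouth: along n(mm) -16.4, toolx -1.3, tooly -0.9
shift cm [-0.11  0.03 -0.02] turn [0.005 0.012 0.   ]
n [0.33  0.089 0.94 ]
-0.042 186 [0.0034 0.0104] [-0.019   0.0174]
-0.038 1495 [0.0001 0.0128] [-0.0171  0.0158]
-0.034 1413 [-0.0005  0.0147] [-0.017   0.0162]
-0.03 392 [0.0083 0.015 ] [-0.0192  0.0186]
-0.026 309 [0.0084 0.015 ] [-0.0194  0.0191]
-0.022 314 [0.0088 0.015 ] [-0.0192  0.0192]
-0.018 271 [0.0095 0.015 ] [-0.0194  0.0194]
-0.014 257 [0.0091 0.015 ] [-0.0191  0.0192]
-0.01 244 [0.0085 0.015 ] [-0.0189  0.0192]
-0.006 234 [0.0084 0.0149] [-0.0193  0.0188]
-0.002 194 [0.0088 0.015 ] [-0.0191  0.0182]
0.002 140 [0.0096 0.015 ] [-0.0161  0.0129]
0.006 121 [0.0142 0.0162] [-0.0111  0.0082]
0.01 98 [0.0132 0.0167] [-0.0096  0.0077]
0.014 98 [0.005  0.0166] [-0.018   0.0196]
0.018 180 [0.0027 0.0166] [-0.0195  0.0197]
0.022 109 [0.0038 0.0168] [-0.0187  0.0186]
0.026 84 [0.0069 0.0169] [-0.0139  0.0121]
grip top tool z -0.03658045413080208
top along n from seat 0.06214027432417556
```

View pics/w6c.png

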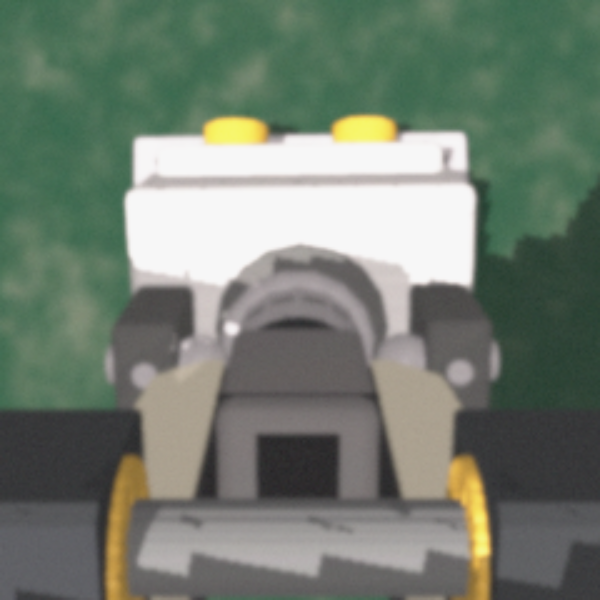

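View pics/s6c.png

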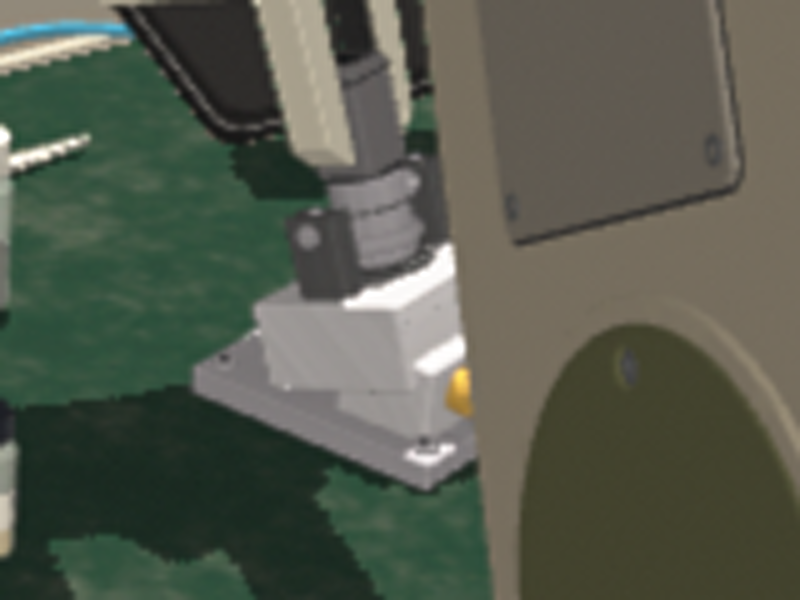

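Request:
apply_moves:
  commands: [-0.2,0,-0.42,0.004,0.01,0,2,-0.2,0,-0.42,0.002,0.005,0,2,-0.18,0,-0.42,0,0,0,2]

```text
t: 11.2
tool_pos: [0.5878, -0.2078, 0.0986]
orientation: [0.366, -2.781, 0.071]
force: [-1.1, 5.4, 21.5]
opening: 0.0254
```

```bash
python3 plan.py -17; python3 - <<'E'
from h import *
from plan import *
for c in ["wrist"]*4: read_camera(c)
plan(-.017)
E
```

```text
t 11.2 force [-1.1  5.4 21.5] F.n 20.3 tq [ 0.96  1.92 -0.51] open 0.0254 q [-0.31  0.57  1.21 -0.19  1.65 -2.13]
mouth: along n(mm) -16.6, toolx -1.5, tooly -1.0
shift cm [-0.14  0.04 -0.  ] turn [ 0.003  0.011 -0.001]
n [0.33  0.089 0.94 ]
t 11.4 force [-0.8  5.7 20.4] F.n 19.5 tq [ 0.91  1.63 -0.44] open 0.0257 q [-0.31  0.57  1.21 -0.19  1.65 -2.13]
mouth: along n(mm) -16.6, toolx -1.5, tooly -1.0
shift cm [-0.13  0.04 -0.  ] turn [ 0.003  0.011 -0.001]
```

Steady push of about 20 N against a 10 N spring, and 39 N brought it only 0.2 mm farther, so it is on its stop. I hand in.

```bash
python3 - <<'E'
from h import *
for q,c in [("vial","top"),("crucible","top"),("tall_vial","top"),("beaker","top"),("spanner","top"),("tape","top")]:
    if q=="vial": read_camera("top")
    print(q,[(round(r["conf"],2),world(c,r["point"]).round(3).tolist()) for r in spot_point(q,c)[:1]])
s=read_state();print(s["force"],s["tool_pos"],s["opening"])
print(close_job())
E
```

```text
vial [(0.66, [0.552, -0.015, 0.004])]
crucible [(0.79, [0.641, -0.011, -0.004])]
tall_vial [(0.67, [0.711, -0.122, 0.002])]
beaker [(0.96, [0.743, 0.136, -0.002])]
spanner [(0.77, [0.448, 0.015, -0.002])]
tape [(0.79, [0.735, 0.261, -0.002])]
[-1.6600777   5.68892964 20.86151927] [ 0.58774844 -0.20776594  0.09863156] 0.02564812938222576
the job is handed in; nothing more can be done
None
```

I pulled the grey logger straight up out of the dock and pressed it square along the leaning nipple until its rib was past both detents. I then pushed the collar down to about its stop and handed the job in at about 12 s, with the gripper still closed and pushing.

- **Depth:** the mouth was about 16.6 mm past `port_seat` by the arm's own pose. The wrist depth image, taken just before the final push, gave about 16 mm. The full stop is 17 mm, and both readings are good to roughly 0.5–1 mm. I never read the collar joint itself.
- **Push:** the last push was steady at about 20 N, against roughly 10 N from the spring. An earlier push of 39 N took it only 0.2 mm farther, so it was very probably on the stop.
- **Grip:** no slip showed. The grip's top stayed about 36 mm behind the fingertips before and after, and the opening held at 26 mm.
- **Other things:** the crucible, beaker, tall vial, tape and spanner measured within 5 mm of where they were at the start, which is about the networks' accuracy. The vial was missed in the first look, so it has no before value to compare. I did not recheck the brown look-alike at the end; it read unmoved just after I pulled the logger out.
- **Not perfect:** by the arm's readings the logger finished about 1.5 mm off the nipple's axis, near the bore clearance, with about 5 N of sideways force along y.

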